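# Hang the find trays on the drying rail and shut its guard

## Task

Slide the drying rack's clear guard door fully open, then hang every hooked find tray from the table on the rail: lift its hook over the lip and lower it until it sits down on the lip with its tip in the groove behind, tray upright and facing the robot, all of it within the rail's length. When all hang, slide the guard fully shut over them, and leave the phone, the dropper bottle, the vial and the blower where they are.

Things in the scene. Friction and masses are not known exactly. Their poses are not given: they have to be found in the camera images.
- rack: drying rack, fixed. Origin on the table under the rail's middle; x front (robot side) to back, y left along the rail, z up. Base plate x -125..+91, y -177..+472 mm, 12 thick. Rail: upright steel plate x -12..-6, y -155..+155, top edge (the lip) at z 125; behind it a groove 26 mm wide, 22 deep, with a rear wall as high as the lip. Back panel x +77..+85, up to z 190
- rail_lip (a point): middle of the lip's top edge (6 mm thick, 125 mm above the table), axes as the rack's
- guard (a joint): clear L-shaped guard door, 310 mm long (front pane 115 mm ahead of the rack's origin, top pane at z 195), sliding along the rack's y, in m: 0 = shut over the rail, 0.305 = fully open, off to the left (+y). Takes 2 to 4 N, stays where left
- guard_grip (a point): middle of the guard's black bar handle on its top pane: a 12 mm round bar, 70 mm long along the rack's x, axis 229 mm above the table, 26 mm clear below it; axes as the rack's
- tray_1: find tray 1 (all alike; may be absent), 140 to 230 g, a bone find fixed in it. Origin: underside, middle of the floor; z up, x from open front to hook at rear, y the width. Floor 70 x 46 mm, rim 17 mm high. A stem (x +27..+35 mm, 24 wide) rises at the rear; atop it the black grip tab: 10 mm thick (x +26..+36), 24 wide in y, z 95..140. Held across the 10 mm it clears its neighbours on the rail
- tray_1_hook (a point): tray_1's hook: middle of the 16 mm gap between stem and downturned tip, at the underside of the 10 mm thick bridge; 43 mm behind the tray's origin, 85 mm above its underside; axes as the tray's. Tip: x +51..+59 mm of the tray, down to z 66. Lies on the lip's top edge when seated
- tray_2: find tray 2 (all alike; may be absent), 140 to 230 g, a bone find fixed in it. Origin: underside, middle of the floor; z up, x from open front to hook at rear, y the width. Floor 70 x 46 mm, rim 17 mm high. A stem (x +27..+35 mm, 24 wide) rises at the rear; atop it the black grip tab: 10 mm thick (x +26..+36), 24 wide in y, z 95..140. Held across the 10 mm it clears its neighbours on the rail
- tray_2_hook (a point): tray_2's hook: middle of the 16 mm gap between stem and downturned tip, at the underside of the 10 mm thick bridge; 43 mm behind the tray's origin, 85 mm above its underside; axes as the tray's. Tip: x +51..+59 mm of the tray, down to z 66. Lies on the lip's top edge when seated
- tray_3: find tray 3 (all alike; may be absent), 140 to 230 g, a bone find fixed in it. Origin: underside, middle of the floor; z up, x from open front to hook at rear, y the width. Floor 70 x 46 mm, rim 17 mm high. A stem (x +27..+35 mm, 24 wide) rises at the rear; atop it the black grip tab: 10 mm thick (x +26..+36), 24 wide in y, z 95..140. Held across the 10 mm it clears its neighbours on the rail
- tray_3_hook (a point): tray_3's hook: middle of the 16 mm gap between stem and downturned tip, at the underside of the 10 mm thick bridge; 43 mm behind the tray's origin, 85 mm above its underside; axes as the tray's. Tip: x +51..+59 mm of the tray, down to z 66. Lies on the lip's top edge when seated
- tray_4: find tray 4 (all alike; may be absent), 140 to 230 g, a bone find fixed in it. Origin: underside, middle of the floor; z up, x from open front to hook at rear, y the width. Floor 70 x 46 mm, rim 17 mm high. A stem (x +27..+35 mm, 24 wide) rises at the rear; atop it the black grip tab: 10 mm thick (x +26..+36), 24 wide in y, z 95..140. Held across the 10 mm it clears its neighbours on the rail
- tray_4_hook (a point): tray_4's hook: middle of the 16 mm gap between stem and downturned tip, at the underside of the 10 mm thick bridge; 43 mm behind the tray's origin, 85 mm above its underside; axes as the tray's. Tip: x +51..+59 mm of the tray, down to z 66. Lies on the lip's top edge when seated
- phone: bystander: dark phone lying flat, 81 x 164 x 12 mm, origin under its middle
- dropper_bottle: bystander: white dropper bottle, 49 mm round, 176 mm tall, origin under its middle
- vial_1: bystander: vial with a black cap, 23 mm round, 54 mm tall, origin under its middle
- blower: bystander: black rubber blower, 53 x 111 x 55 mm, origin under its middle

How it is judged (in metres and radians):
On the way, in this order (a step that is already met when the one before it is completed fails the run):
1. the guard is fully open (value of joint guard above 0.288 m), for 0.2 s.
2. every tray hangs seated on the rail (x of tray_1_hook in the frame of rail_lip between -0.009 and 0.009 m and y of tray_1_hook in the frame of rail_lip between -0.134 and 0.134 m and z of tray_1_hook in the frame of rail_lip between -0.006 and 0.006 m and angle between each of tray_1, tray_2, tray_3, tray_4's own z axis and vertical below 0.2 rad and x of tray_2_hook in the frame of rail_lip between -0.009 and 0.009 m and y of tray_2_hook in the frame of rail_lip between -0.134 and 0.134 m and z of tray_2_hook in the frame of rail_lip between -0.006 and 0.006 m and x of tray_3_hook in the frame of rail_lip between -0.009 and 0.009 m and y of tray_3_hook in the frame of rail_lip between -0.134 and 0.134 m and z of tray_3_hook in the frame of rail_lip between -0.006 and 0.006 m and x of tray_4_hook in the frame of rail_lip between -0.009 and 0.009 m and y of tray_4_hook in the frame of rail_lip between -0.134 and 0.134 m and z of tray_4_hook in the frame of rail_lip between -0.006 and 0.006 m), for 0.3 s.
3. the guard is shut (value of joint guard below 0.012 m), for 0.2 s.
At the end, for the whole second after the job is handed in: guard within 12 mm of shut; every tray that is present hangs with its hook's gap over the lip (within 9 mm across the rail, 6 mm in height, within 134 mm of the rail's middle along it), upright within 0.2 rad and at rest (all of step 2 and value of joint guard below 0.012 m and linear speed of each of tray_1, tray_2, tray_3, tray_4 below 0.03 m/s); the robot touches nothing.
It fails at once if the phone is moved more than 30 mm (distance of phone from where it was at the start of the episode above 0.03 m).
It fails at once if the dropper bottle is moved more than 30 mm (distance of dropper_bottle from where it was at the start of the episode above 0.03 m).
It fails at once if the vial is moved more than 30 mm (distance of vial_1 from where it was at the start of the episode above 0.03 m).
It fails at once if the blower is moved more than 30 mm (distance of blower from where it was at the start of the episode above 0.03 m).
Of tray_1, tray_2, tray_3, tray_4 only 3 to 4 are there at a start; the rules pass over those that are not, and their reading is None.
At some moment in a run one of tray_1, tray_2, tray_3, tray_4 may be knocked a few centimetres aside while the robot is not near it.
Once in a run the grip may slacken for a moment while it holds something.
It also fails if it takes over 208 s, if anything falls off the work surface, if the arm or the gripper's body presses on something with over 40 N, if the wrist force passes 120 N, or if a joint passes its speed limit or range.

## Robot

A 6-joint arm with a two-finger parallel gripper is mounted at the origin on a cart in front of the work surface, level with it; the furniture and walls round the work are solid. World frame = base frame: x ahead of the robot, y to its left, z up, the work surface at z = 0. Lengths are in m, angles in degrees, forces in N, time in s.
With the tool pointing down it reaches from about 0.4 to 0.825 m from the base axis. Payload 7 kg.
Tool frame: the origin (TCP) lies between the finger pads; the fingertips stand ctrl.nose_length ahead of it and the grasp point (between the pads) lies 2 mm behind it (ctrl.nose_length is the distance from the TCP to the fingertips, in m); z points along the fingers, y is the line along which they close (so a half turn about z gives the same grasp; the last joint's range is limited). The gripper opens to 88 mm and grips with 3 to 60 N. Pads are 19 mm wide; open, the fingers measure 130 mm over their backs; the gripper's body (78 mm by 193 mm) begins 47 mm behind the grasp point.
Start: joints at [81.251, 20.546, 0.682, 0, -70.136, -16.507], TCP at [0.288, 0.61, 0.244] pointing down, gripper open.
Joint ranges: [-176.03, 176.03], [-82.01, 121.73], [-58.28, 71.71], [-173.87, 95.51], [-174.79, -0.11], [-173.66, 173.66]. Speed limits (degrees/s): [136.94, 136.94, 172.46, 180, 180, 180].

## Interface

Orientations are given as [roll, pitch, yaw] about the fixed x, y, z axes, in that order (R = Rz(yaw) Ry(pitch) Rx(roll)).
In Python, from plant import ctrl gives the robot as it stands.
- The arm moves only by the tool apply_moves, never from a script. Its argument "commands" is a list of rows, each a list of 3 entries, a list of its own where there are three numbers: the shift along the world's x, y, z in cm, then the turn about the world's z in rad, then the closure, from 0 (fully open) to 1 (shut). In form: [[[x, y, z], turn, jaw], ...]. A call has 1 to 20 rows; each row is the pose to reach, as a shift and turn from the pose commanded when the call began; what a row does not reach only later rows make up. A row lasts 1/12 s, in which the tool goes at most 41.7 mm and 7.16 degrees, less where a joint would pass 70% of its speed; a pose out of reach is approached as far as the arm can. A call with a gripper value outside its range is refused whole. The fingers move at their own pace and stop on an object; the grip force is fixed at half the most. Time passes only in rows, so rows that repeat a pose let the fingers close. It gives the time, the measured TCP pose, the force, the opening and the grip force at its end, in the units of the state.
- ctrl.get_obs(): the state, without advancing time (a new reading comes with each control period).
- ctrl.snapshot(name): name is "side" or "top"; returns a dict with "img" (384x512x3 uint8, red, green, blue), "fx", "fy", "cx", "cy" (pixels), "T" (4x4, takes a point from camera to world coordinates). Camera axes: x right, y up, looking along -z (the intrinsics and any distortion apply to the point x, -y, -z); pixel columns grow to the right and rows downward; lengths in m; the calibration is good to about 2 mm. A picture is of the moment at which its call begins. There is no depth.
- ctrl.close_job(): hands the job in; it is judged then, once.
Trained networks look in a picture, given as the dict that the camera call returned (one of the last four; its "shot" number tells which), for a name from the list of things; names that differ only in an ending like _2 or _b are one class to them, and where a whole thing is asked for, a point or a joint stands for the part that bears it (a point fixed in the world has none). Each returns a list of dicts, best first, with "score" (0 to 1); they miss things now and then, are a little off and sometimes report something else, mostly with a low value. They report only what shows in the picture. A call takes as long as a camera call.
- ctrl.search_frame(picture, target): "at" ([column, row] in pixels, amid what is visible of it).
- ctrl.spot_point(picture, target): "at" ([column, row] in pixels: a listed point, or the origin of a listed thing).
The state is a dict: "clock": time; "joint_pos": joint angles; "qvel": joint speeds; "tau": joint torques, N m; "tool_pos": TCP position; "orientation": TCP orientation; "force": force on the tool from outside, world axes, zero at the start; "moment": the same for the moment, N m; "opening": finger opening in m; "gripper_force": force on a finger pad.
Only numpy, scipy, OpenCV 4.12 (cv2) and the standard library are available. Lean on these libraries where they do the work, as an engineer would, in place of code of your own. Each camera call takes 0.05 s, during which the arm holds its last target. There are 200 camera calls.

## Working session

There is one attempt and no reset: what is moved stays moved. The work goes in short steps, Python scripts to look and compute and a tool call to move; the robot and the scene stay as the last step left them, time stands still between calls to the robot, and variables do not carry over. Pictures are saved under pics/ and viewed, at most 14 in all, crops included, and the job is handed in when it is done.

Besides the shell and the picture viewer there is one more tool, called as name([rows], argument=value, ...), one row to a line, values as JSON. apply_moves: Moves the arm, as the interface text tells. Its arguments: {"type":"object","properties":{"commands":{"type":"array"}},"required":["commands"]}

```bash
ls; mkdir -p pics; cat > h.py <<'E'
import numpy as np, cv2
from plant import ctrl
def snap(n,f=None):
    s=ctrl.snapshot(n)
    if f: cv2.imwrite('pics/'+f,s['img'][:,:,::-1])
    return s
def ray(s,uv):
    T=np.array(s['T']);u,v=uv
    d=np.array([(u-s['cx'])/s['fx'],-(v-s['cy'])/s['fy'],-1.])
    return T[:3,3],T[:3,:3]@d
def onz(s,uv,z):
    o,d=ray(s,uv);return o+d*(z-o[2])/d[2]
def proj(s,p):
    T=np.array(s['T']);q=T[:3,:3].T@(np.array(p)-T[:3,3])
    return np.array([s['cx']+s['fx']*q[0]/-q[2],s['cy']-s['fy']*q[1]/-q[2]])
E
python3 - <<'E'
from h import *
print(ctrl.nose_length); o=ctrl.get_obs(); print(o['tool_pos'],o['orientation'],o['opening'])
for n in('top','side'):
    s=snap(n,n+'0.png'); print(n,[k for k in s],s['fx'],s['cx'],s['cy'],np.round(s['T'],3).tolist())
    for t in('rack','guard','guard_grip','rail_lip','tray_1','tray_1_hook','phone','dropper_bottle','vial_1','blower'):
        for f in(ctrl.spot_point,):
            r=f(s,t); print(t,[(np.round(x['at'],1).tolist(),round(x['score'],2)) for x in r[:6]])
E
```

```text
pics
0.017
[0.28781081 0.61007008 0.24262813] [ 1.79908289e+02 -7.03600123e-03 -2.52614857e+01] 0.08750087510118106
top ['img', 'fx', 'fy', 'cx', 'cy', 'T', 'shot'] 385.1331759799036 252.96083714209541 189.94417262399594 [[-0.007, 0.999, -0.052, 0.43], [-1.0, -0.007, 0.006, -0.104], [0.006, 0.052, 0.999, 1.625], [0.0, 0.0, 0.0, 1.0]]
rack []Traceback (most recent call last):
  File "<stdin>", line 7, in <module>
ValueError: it knows: blower, dropper_bottle, guard_grip, phone, rack, rail_lip, tray, tray_1_hook, tray_2_hook, tray_3_hook, tray_4_hook, vial
```

```bash
python3 - <<'E'
from h import *
for n in('top','side'):
    s=snap(n,n+'0.png'); print(n,s['fx'],s['cx'],s['cy'],np.round(s['T'],3).tolist())
    for t,z in(('rack',0),('guard_grip',.229),('rail_lip',.125),('tray',0),('tray_1_hook',.085),('phone',0),('dropper_bottle',0),('vial',0),('blower',0)):
        r=ctrl.spot_point(s,t); print(t,[(np.round(x['at'],1).tolist(),round(x['score'],2),np.round(onz(s,x['at'],z),3).tolist()) for x in r[:6]])
E
```

```text
top 385.1331759799036 252.96083714209541 189.94417262399594 [[-0.007, 0.999, -0.052, 0.43], [-1.0, -0.007, 0.006, -0.104], [0.006, 0.052, 0.999, 1.625], [0.0, 0.0, 0.0, 1.0]]
rack [([330.5, 191.5], 0.58, [0.505, -0.441, 0.0])]
guard_grip [([223.4, 165.1], 0.85, [0.594, -0.005, 0.229])]
rail_lip []
tray [([303.1, 182.9], 0.65, [0.543, -0.326, 0.0]), ([331.8, 191.1], 0.61, [0.507, -0.447, 0.0])]
tray_1_hook [([334.0, 182.6], 0.79, [0.537, -0.438, 0.085]), ([213.1, 219.6], 0.46, [0.392, 0.047, 0.085]), ([306.2, 183.2], 0.26, [0.535, -0.327, 0.085])]
phone [([306.0, 166.0], 0.66, [0.614, -0.339, 0.0]), ([214.7, 217.5], 0.63, [0.399, 0.048, 0.0])]
dropper_bottle [([311.5, 143.9], 0.69, [0.709, -0.364, 0.0]), ([304.6, 179.6], 0.17, [0.557, -0.333, 0.0])]
vial [([331.6, 162.2], 0.57, [0.63, -0.448, 0.0])]
blower [([159.2, 234.3], 0.56, [0.33, 0.281, 0.0])]
side 395.0513811021917 254.86135031567423 193.8538108575641 [[0.999, 0.002, 0.043, 0.565], [0.04, 0.349, -0.936, -1.287], [-0.017, 0.937, 0.348, 0.59], [0.0, 0.0, 0.0, 1.0]]
rack [([298.7, 228.3], 0.76, [0.657, -0.042, 0.0]), ([283.3, 159.4], 0.16, [0.629, 0.852, 0.0])]
guard_grip [([284.2, 159.1], 0.7, [0.607, 0.026, 0.229])]
rail_lip [([293.1, 191.5], 0.64, [0.637, -0.013, 0.125])]
tray [([244.9, 296.7], 0.95, [0.496, -0.444, 0.0]), ([207.8, 253.4], 0.8, [0.368, -0.222, 0.0]), ([267.0, 271.4], 0.64, [0.551, -0.323, 0.0])]
tray_1_hook [([255.2, 263.2], 0.71, [0.523, -0.424, 0.085])]
phone [([225.8, 217.9], 0.69, [0.394, 0.046, 0.0])]
dropper_bottle [([319.6, 281.3], 0.66, [0.692, -0.371, 0.0]), ([299.2, 295.7], 0.21, [0.633, -0.437, 0.0])]
vial [([297.4, 296.3], 0.54, [0.629, -0.44, 0.0])]
blower [([221.0, 193.8], 0.45, [0.346, 0.302, 0.0])]
```

View pics/top0.png

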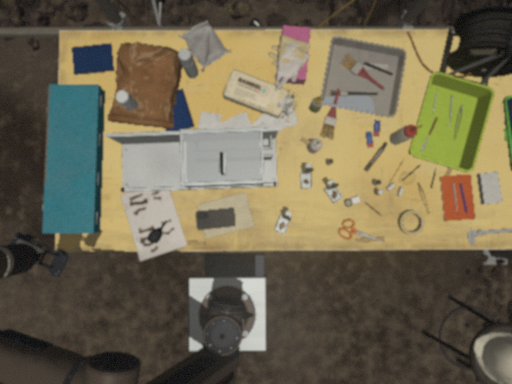

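View pics/side0.png

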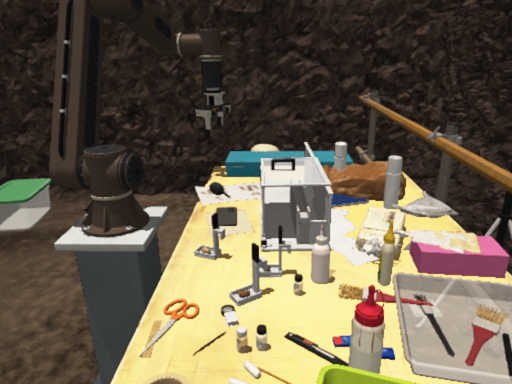

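```bash
python3 - <<'E'
import cv2
a=cv2.imread('pics/top0.png')[115:245,100:360]; cv2.imwrite('pics/c1.png',cv2.resize(a,None,fx=3.07,fy=3.07,interpolation=2))
a=cv2.imread('pics/side0.png')[140:310,180:345]; cv2.imwrite('pics/c2.png',cv2.resize(a,None,fx=3.5,fy=3.5,interpolation=2))
E
```

```text
(no output)
```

View pics/c1.png

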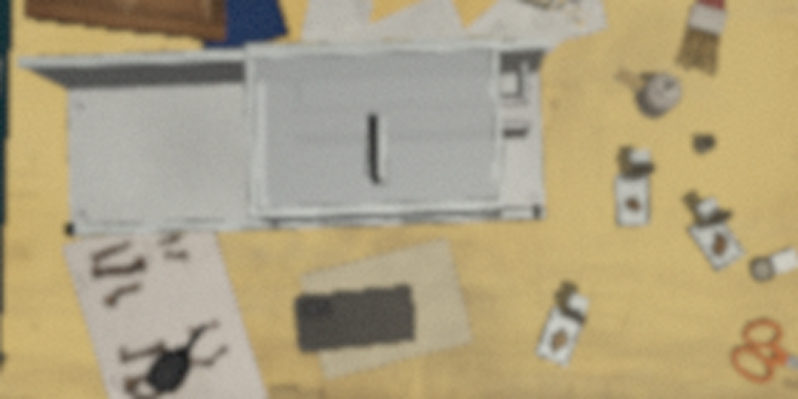

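View pics/c2.png

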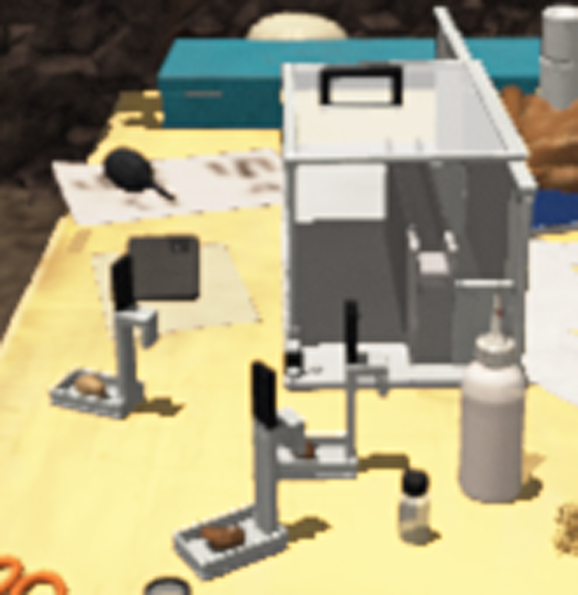

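```bash
cat > fit.py <<'E'
from h import *
from scipy.optimize import least_squares
T=snap('top');S=snap('side')
c1=lambda u,v:(100+u/3.07,115+v/3.07)
c2=lambda u,v:(180+u/3.5,140+v/3.5)
D=[(S,c2(288,385),(-125,-177,0)),(S,c2(525,382),(91,-177,0)),(S,c2(531,188),(85,-177,190)),(S,c2(285,158),(-115,-155,195)),
(T,c1(543,218),(-125,-177,12)),(T,c1(68,233),(-125,472,12)),(T,c1(547,47),(85,-177,190)),(T,c1(22,62),(85,472,190)),(T,c1(250,213),(-115,155,195)),(T,c1(499,206),(-115,-155,195))]
def W(p,q):
    c,s=np.cos(p[2]),np.sin(p[2]);x,y,z=np.array(q)/1000
    return [p[0]+c*x-s*y,p[1]+s*x+c*y,z]
f=lambda p:np.concatenate([proj(s,W(p,q))-uv for s,uv,q in D])
r=least_squares(f,[.62,0,.03],loss='soft_l1')
print(r.x[:2],np.degrees(r.x[2]));print(np.round(f(r.x).reshape(-1,2),1).tolist())
for q in((-9,0,125),):print('lip',W(r.x,q))
for n,s in(('T',T),('S',S)):
    im=s['img'][:,:,::-1].copy(); im=cv2.resize(im,None,fx=4,fy=4,interpolation=2)
    P=[[(-125,-177,12),(91,-177,12),(91,472,12),(-125,472,12)],[(-12,-155,125),(-6,-155,125),(-6,155,125),(-12,155,125)],[(20,-155,125),(20,155,125)],[(-115,-155,195),(77,-155,195),(77,155,195),(-115,155,195)],[(77,-177,190),(85,-177,190),(85,472,190),(77,472,190)],[(-12,-155,12),(-12,-155,125)]]
    for l in P:
        cv2.polylines(im,[np.int32([4*proj(s,W(r.x,q))+2 for q in l])],len(l)>2,(0,0,255),1)
    a=im[4*125:4*200,4*165:4*290] if n=='T' else im[4*150:4*258,4*250:4*340]
    cv2.imwrite('pics/fit%s.png'%n,cv2.resize(a,None,fx=1.3,fy=1.3))
for s,uv in((T,c1(375,148)),(S,c2(362,71))):print('handle',onz(s,uv,.229 if s is T else .235))
E
python3 fit.py; python3 -c "
import cv2,numpy as np
a=cv2.imread('pics/fitT.png');b=cv2.imread('pics/fitS.png');print(a.shape,b.shape)
a=cv2.resize(a,(500,300));b=cv2.resize(b,(500,600))
c=np.zeros((600,800,3),'uint8');c[:300,:400]=cv2.resize(a,(400,300));c[:,400:]=cv2.resize(b,(400,600));
cv2.imwrite('pics/m.png',b)"
```

```text
[ 0.64659288 -0.02941271] 1.4784236218692026
[[-2.9, 1.7], [-0.2, 2.0], [-0.7, -0.7], [0.5, 4.5], [-1.1, 0.8], [-1.3, 0.9], [-1.3, -2.1], [-3.1, -1.5], [8.3, -0.4], [10.5, -0.8]]
lip [np.float64(0.6375958751840592), np.float64(-0.029644915550848656), np.float64(0.125)]
handle [ 0.60044695 -0.00074839  0.229     ]
handle [ 0.60360574 -0.01032402  0.235     ]
(390, 650, 3) (562, 468, 3)
```

View pics/fitT.png

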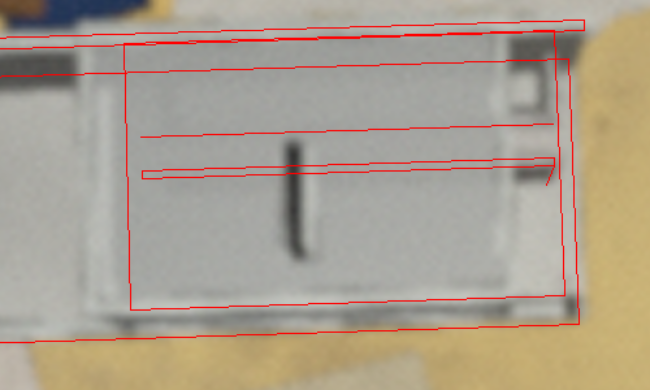

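View pics/m.png

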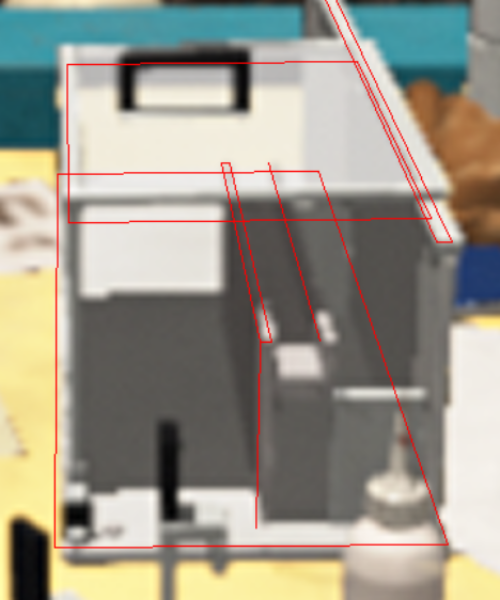

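apply_moves([
  [[0, 0, 5], 0.1, 0],
  [[0, 0, 8], 0.2, 0],
  [[31.3, -61.1, 8], 0.467, 0],
  [[31.3, -61.1, 8], 0.467, 0],
  [[31.3, -61.1, 8], 0.467, 0],
  [[31.3, -61.1, 8], 0.467, 0],
  [[31.3, -61.1, 8], 0.467, 0],
  [[31.3, -61.1, 8], 0.467, 0],
  [[31.3, -61.1, 8], 0.467, 0],
  [[31.3, -61.1, 8], 0.467, 0],
  [[31.3, -61.1, 8], 0.467, 0],
  [[31.3, -61.1, 8], 0.467, 0],
  [[31.3, -61.1, 8], 0.467, 0],
  [[31.3, -61.1, 8], 0.467, 0],
  [[31.3, -61.1, 8], 0.467, 0],
  [[31.3, -61.1, 8], 0.467, 0],
  [[31.3, -61.1, 8], 0.467, 0],
  [[31.3, -61.1, 8], 0.467, 0],
  [[31.3, -61.1, 8], 0.467, 0],
  [[31.3, -61.1, 8], 0.467, 0],
])

```text
clock: 2.87
tool_pos: [0.6022, -0.0043, 0.3228]
orientation: [179.9, 0.1, 1.3]
force: [-0.3, 0.4, -0.4]
opening: 0.0876
gripper_force: 0.0
```

apply_moves([
  [[0, 0.2, -4], 0, 0],
  [[0, 0.2, -8], 0, 0],
  [[0, 0.2, -9.5], 0, 0],
  [[0, 0.2, -9.5], 0, 0],
  [[0, 0.2, -9.5], 0, 1],
  [[0, 0.2, -9.5], 0, 1],
  [[0, 0.2, -9.5], 0, 1],
  [[0, 0.2, -9.5], 0, 1],
  [[0, 0.2, -9.5], 0, 1],
  [[0, 0.2, -9.5], 0, 1],
  [[0, 0.2, -9.5], 0, 1],
  [[0, 0.2, -9.5], 0, 1],
  [[0, 0.2, -9.5], 0, 1],
])

```text
clock: 3.95
tool_pos: [0.601, 0.0014, 0.2286]
orientation: [-180.0, -0.0, 1.5]
force: [0.8, -0.3, -0.5]
opening: 0.0332
gripper_force: 0.0
```

apply_moves([
  [[0, 0, 0], 0, 1],
  [[0, 0, 0], 0, 1],
  [[0, 0, 0], 0, 1],
  [[0, 0, 0], 0, 1],
  [[0, 0, 0], 0, 1],
  [[0, 0, 0], 0, 1],
])

```text
clock: 4.45
tool_pos: [0.601, 0.0017, 0.2285]
orientation: [-180.0, -0.0, 1.5]
force: [0.3, 1.4, 0.7]
opening: 0.011
gripper_force: 30.0
```

apply_moves([
  [[0, 1, 0], 0, 1],
  [[-0.1, 2.5, 0], 0, 1],
  [[-0.1, 4, 0], 0, 1],
  [[-0.2, 6, 0], 0, 1],
  [[-0.2, 8, 0], 0, 1],
  [[-0.3, 10, 0], 0, 1],
  [[-0.3, 12, 0], 0, 1],
  [[-0.4, 14, 0], 0, 1],
  [[-0.4, 16, 0], 0, 1],
  [[-0.5, 18, 0], 0, 1],
  [[-0.5, 20, 0], 0, 1],
  [[-0.6, 22, 0], 0, 1],
  [[-0.6, 23.5, 0], 0, 1],
  [[-0.6, 25, 0], 0, 1],
  [[-0.7, 26, 0], 0, 1],
  [[-0.7, 26, 0], 0, 1],
  [[-0.7, 26, 0], 0, 1],
])

```text
clock: 5.87
tool_pos: [0.5928, 0.2632, 0.2285]
orientation: [-180.0, 0.1, 1.6]
force: [-6.5, 2.2, 2.2]
opening: 0.0111
gripper_force: 30.0
```

apply_moves([
  [[0, 0.4, 0], 0, 1],
  [[0, 0.8, 0], 0, 1],
  [[0, 1.2, 0], 0, 1],
  [[0, 1.5, 0], 0, 1],
  [[0, 1.5, 0], 0, 1],
])

```text
clock: 6.28
tool_pos: [0.5924, 0.2714, 0.2284]
orientation: [179.4, 0.3, 1.5]
force: [-4.6, -19.2, 6.2]
opening: 0.011
gripper_force: 30.0
```

apply_moves([
  [[0, 0.3, 0], 0, 1],
  [[0, 0.6, 0], 0, 1],
  [[0, 0.8, 0], 0, 1],
  [[0, 0.8, 0], 0, 1],
])

```text
clock: 6.62
tool_pos: [0.5924, 0.2717, 0.2283]
orientation: [178.8, 0.5, 1.3]
force: [0.5, -44.6, 8.5]
opening: 0.0112
gripper_force: 30.0
```

apply_moves([
  [[0, -1.4, 0], 0, 1],
  [[0, -1.4, 0], 0, 0],
  [[0, -1.4, 0], 0, 0],
  [[0, -1.4, 0], 0, 0],
  [[0, -1.4, 0], 0, 0],
  [[0, -1.4, 0], 0, 0],
  [[0, -1.4, 0], 0, 0],
  [[0, -1.4, 3], 0, 0],
  [[0, -1.4, 7], 0, 0],
  [[0, -1.4, 10], 0, 0],
  [[0, -1.4, 10], 0, 0],
])

```text
clock: 7.53
tool_pos: [0.5964, 0.2717, 0.3365]
orientation: [-179.7, -0.6, 1.6]
force: [0.8, 0.5, 2.1]
opening: 0.0721
gripper_force: 0.0
```

```bash
python3 - <<'E'
from h import *
print(ctrl.get_obs()['opening'])
T=snap('top','t1.png');S=snap('side','s1.png')
np.savez('cam.npz',**{n+k:np.array(s[k]) for n,s in(('T',T),('S',S)) for k in('img','fx','fy','cx','cy','T')})
for n,s in(('top',T),('side',S)):
    for t,z in(('rack',0),('guard_grip',.229),('rail_lip',.125),('tray',0),('tray_1_hook',.085)):
        print(n,t,[(np.round(x['at'],1).tolist(),round(x['score'],2),np.round(onz(s,x['at'],z),3).tolist()) for x in ctrl.spot_point(s,t)[:5]])
a=cv2.resize(T['img'][120:240,170:350,::-1],(800,533),interpolation=2);cv2.imwrite('pics/d1.png',a)
b=cv2.resize(S['img'][145:310,185:345,::-1],(582,600),interpolation=2);cv2.imwrite('pics/d2.png',b)
E
```

```text
0.0721241656654071
top rack [([232.1, 160.5], 0.67, [0.64, -0.026, 0.0]), ([331.2, 184.1], 0.62, [0.537, -0.445, 0.0]), ([310.5, 149.2], 0.34, [0.686, -0.359, 0.0])]
top guard_grip [([152.7, 164.4], 0.73, [0.598, 0.252, 0.229])]
top rail_lip [([233.3, 160.5], 0.91, [0.624, -0.037, 0.125])]
top tray [([305.7, 183.7], 0.78, [0.539, -0.337, 0.0]), ([285.3, 222.3], 0.47, [0.377, -0.249, 0.0]), ([152.4, 162.5], 0.35, [0.633, 0.311, 0.0])]
top tray_1_hook [([333.0, 185.5], 0.49, [0.525, -0.434, 0.085])]
side rack [([294.6, 227.9], 0.84, [0.643, -0.039, 0.0]), ([321.6, 278.9], 0.46, [0.699, -0.36, 0.0])]
side guard_grip [([281.6, 140.3], 0.57, [0.605, 0.317, 0.229])]
side rail_lip [([294.9, 191.4], 0.77, [0.644, -0.012, 0.125]), ([283.6, 244.6], 0.55, [0.594, -0.4, 0.125])]
side tray [([268.9, 274.4], 0.76, [0.556, -0.339, 0.0]), ([207.9, 254.1], 0.75, [0.369, -0.226, 0.0]), ([247.6, 296.6], 0.73, [0.503, -0.443, 0.0])]
side tray_1_hook [([258.0, 263.6], 0.67, [0.53, -0.426, 0.085]), ([321.9, 277.5], 0.32, [0.681, -0.487, 0.085])]
```

View pics/d1.png

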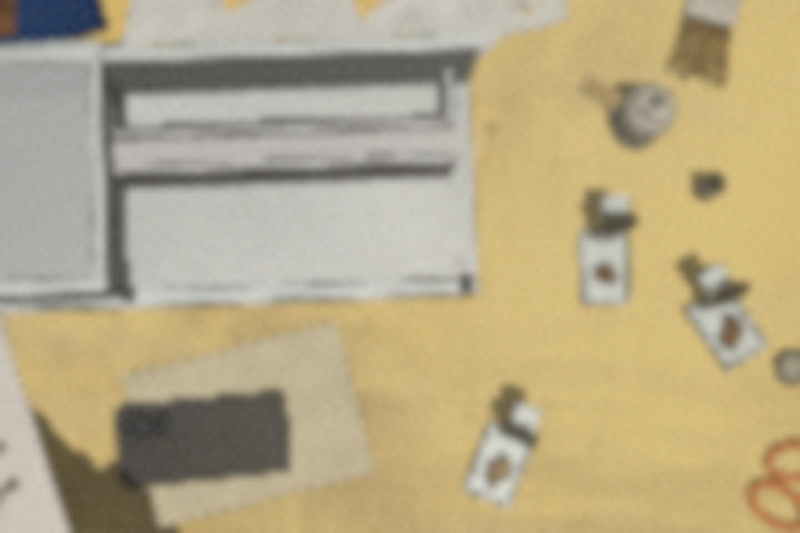

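View pics/d2.png

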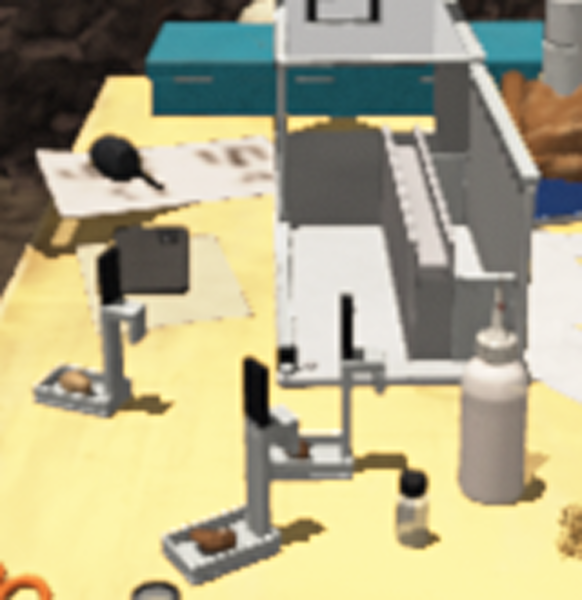

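```bash
cat > fit2.py <<'E'
from h import *
from scipy.optimize import least_squares
z=np.load('cam.npz')
T,S=[{k:z[n+k] for k in('img','fx','fy','cx','cy','T')} for n in'TS']
c1=lambda u,v:(170+u/4.444,120+v/4.444)
c2=lambda u,v:(185+u/3.6375,145+v/3.6375)
def W(p,q):
    c,s=np.cos(p[2]),np.sin(p[2]);x,y,zz=np.array(q)/1000
    return [p[0]+c*x-s*y,p[1]+s*x+c*y,zz]
def fit(D,p0):
    f=lambda p:np.concatenate([proj(s,W(p,q))-uv for s,uv,q in D])
    r=least_squares(f,p0,loss='soft_l1');print(np.round(r.x[:2],4),np.degrees(r.x[2]).round(2),np.round(f(r.x).reshape(-1,2),1).tolist());return r.x
if __name__=='__main__':
    t=lambda u,v,*q:(T,c1(u,v),q)
    s=lambda u,v,*q:(S,c2(u,v),q)
    R=fit([t(455,166,-12,-155,125),t(113,176,-12,155,125),s(280,385,-125,-177,0),t(475,294,-125,-177,12),s(534,182,85,-177,190),t(483,48,85,-177,190),s(418,266,-12,-155,125),s(385,130,-12,155,125)],[.645,-.03,.03])
    print('lip',np.round(W(R,(-9,0,125)),4))
    for n,D,p in(('A',[t(583,304,-35,23,17),t(630,303,-35,-23,17),t(582,235,35,23,17),s(346,297,31,0,140),s(270,475,-35,-23,0),s(352,477,35,-23,0)],[.54,-.33,0]),
     ('B',[t(727,368,-35,23,17),t(765,342,-35,-23,17),t(687,307,35,23,17),s(256,361,31,0,140),s(192,583,-35,-23,0),s(278,548,35,-23,0)],[.5,-.44,.6]),
     ('C',[t(467,490,-35,23,17),t(510,506,-35,-23,17),t(487,425,35,23,17),s(109,251,31,0,140),s(36,395,-35,23,0),s(110,414,35,-23,0)],[.37,-.23,-.4])):
        P=fit(D,p); print(n,'tab',np.round(W(P,(31,0,125)),4))
E
python3 fit2.py
```

```text
[ 0.6492 -0.0371] 1.27 [[0.6, -1.4], [-1.6, -1.5], [-2.0, 2.0], [0.7, 0.1], [0.3, -1.0], [0.3, -3.1], [-2.7, -6.1], [-0.5, -1.2]]
lip [ 0.6402 -0.0373  0.125 ]
[ 0.5552 -0.332 ] 7.37 [[-0.4, 0.2], [-0.1, -1.1], [-2.5, -0.8], [-0.3, 0.2], [-2.4, 2.8], [0.5, 0.6]]
A tab [ 0.5859 -0.328   0.125 ]
[ 0.4978 -0.446 ] 34.56 [[-0.7, 0.3], [-0.4, -0.1], [-1.5, 0.3], [-0.5, 0.1], [0.2, 1.3], [0.6, 1.5]]
B tab [ 0.5233 -0.4284  0.125 ]
[ 0.3678 -0.2346] -11.87 [[0.1, 1.5], [1.3, 0.2], [-1.1, -0.4], [-0.7, -0.1], [4.1, -2.9], [0.1, 1.7]]
C tab [ 0.3982 -0.241   0.125 ]
```

apply_moves([
  [[-1.1, -60.3, -2], -1.564, 0],
  [[-1.1, -60.3, -2], -1.564, 0],
  [[-1.1, -60.3, -2], -1.564, 0],
  [[-1.1, -60.3, -2], -1.564, 0],
  [[-1.1, -60.3, -2], -1.564, 0],
  [[-1.1, -60.3, -2], -1.564, 0],
  [[-1.1, -60.3, -2], -1.564, 0],
  [[-1.1, -60.3, -2], -1.564, 0],
  [[-1.1, -60.3, -2], -1.564, 0],
  [[-1.1, -60.3, -2], -1.564, 0],
  [[-1.1, -60.3, -2], -1.564, 0],
  [[-1.1, -60.3, -2], -1.564, 0],
  [[-1.1, -60.3, -2], -1.564, 0],
  [[-1.1, -60.3, -2], -1.564, 0],
  [[-1.1, -60.3, -2], -1.564, 0],
  [[-1.1, -60.3, -2], -1.564, 0],
  [[-1.1, -60.3, -2], -1.564, 0],
  [[-1.1, -60.3, -2], -1.564, 0],
  [[-1.1, -60.3, -2], -1.564, 0],
  [[-1.1, -60.3, -2], -1.564, 0],
])

```text
clock: 9.8
tool_pos: [0.5833, -0.3315, 0.309]
orientation: [-180.0, -0.0, -88.0]
force: [0.2, 0.8, -0.1]
opening: 0.0877
gripper_force: 0.0
```

apply_moves([
  [[0, 0, -4], 0, 0],
  [[0, 0, -8], 0, 0],
  [[0, 0, -12], 0, 0],
  [[0, 0, -15], 0, 0],
  [[0, 0, -17], 0, 0],
  [[0, 0, -18.1], 0, 0],
  [[0, 0, -18.1], 0, 0],
  [[0, 0, -18.1], 0, 0.6],
  [[0, 0, -18.1], 0, 0.6],
  [[0, 0, -18.1], 0, 0.6],
  [[0, 0, -18.1], 0, 0.6],
  [[0, 0, -18.1], 0, 0.6],
  [[0, 0, -18.1], 0, 0.6],
])

```text
clock: 10.88
tool_pos: [0.5832, -0.3327, 0.1283]
orientation: [-179.9, -0.0, -88.1]
force: [0.2, 0.3, -1.1]
opening: 0.0531
gripper_force: 0.0
```

```bash
python3 - <<'E'
from h import *
S=snap('side')
p=ctrl.get_obs();print(p['tool_pos'],p['opening'],proj(S,p['tool_pos']))
b=cv2.resize(S['img'][200:310,195:345,::-1],(800,587),interpolation=2);cv2.imwrite('pics/e.png',b)
E
```

```text
[ 0.58314832 -0.33264518  0.12810733] 0.04896307102459811 [278.80394262 231.61323134]
```

View pics/e.png

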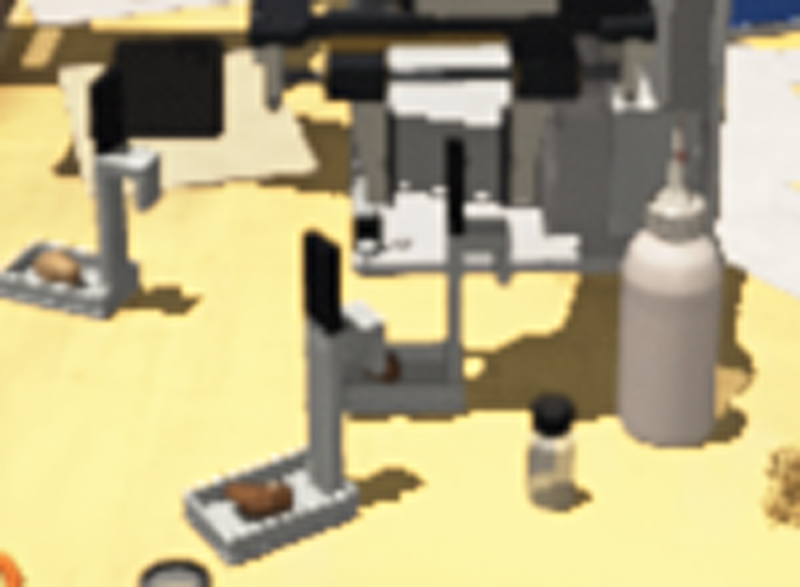

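apply_moves([
  [[0, 0, 0], 0, 1],
  [[0, 0, 0], 0, 1],
  [[0, 0, 0], 0, 1],
  [[0, 0, 0], 0, 1],
  [[0, 0, 0], 0, 1],
  [[0, 0, 0], 0, 1],
  [[0, 0, 0], 0, 1],
  [[0, 0, 0], 0, 1],
  [[0, 0, 0], 0, 1],
  [[0, 0, 0], 0, 1],
  [[0, 0, 0], 0, 1],
  [[0, 0, 0], 0, 1],
])

```text
clock: 11.93
tool_pos: [0.5829, -0.3325, 0.1274]
orientation: [180.0, 0.0, -88.1]
force: [-0.6, 0.3, -2.0]
opening: 0.0094
gripper_force: 30.0
```

apply_moves([
  [[0, 0, 2], 0, 1],
  [[0, 0, 5], 0, 1],
  [[0, 0, 9], 0, 1],
  [[0, 0, 12], 0, 1],
  [[0.2, 4, 12], 0, 1],
  [[0.2, 8, 12], 0, 1],
  [[0.2, 12, 12], 0, 1],
  [[0.2, 16, 12], 0, 1],
  [[0.2, 20, 12], -0.01, 1],
  [[0.2, 22, 12], -0.01, 1],
  [[0.2, 22, 9], -0.01, 1],
  [[0.2, 22, 7.5], -0.01, 1],
  [[0.2, 22, 7.5], -0.01, 1],
  [[0.2, 22, 7.5], -0.01, 1],
])

```text
clock: 13.1
tool_pos: [0.5847, -0.1126, 0.2023]
orientation: [179.9, -0.0, -88.7]
force: [0.1, -0.9, -1.9]
opening: 0.0097
gripper_force: 30.0
```

apply_moves([
  [[1.5, 0, 0], 0, 1],
  [[3, 0, 0], 0, 1],
  [[3.7, 0, 0], 0, 1],
  [[3.7, 0, 0], 0, 1],
  [[3.9, 0, 0], 0, 1],
  [[4.1, 0, 0], 0, 1],
  [[4.1, 0, 0], 0, 1],
])

```text
clock: 13.68
tool_pos: [0.6259, -0.1127, 0.2029]
orientation: [-180.0, 0.0, -88.7]
force: [0.1, 0.3, -1.4]
opening: 0.0098
gripper_force: 30.0
```

apply_moves([
  [[0.15, 0, 0], 0, 1],
  [[0.3, 0, 0], 0, 1],
  [[0.3, 0, 0], 0, 1],
])

```text
clock: 13.93
tool_pos: [0.6291, -0.1126, 0.2027]
orientation: [-180.0, -0.0, -88.7]
force: [-1.0, -0.0, -1.7]
opening: 0.0097
gripper_force: 30.0
```

apply_moves([
  [[0.15, 0, 0], 0, 1],
  [[0.3, 0, 0], 0, 1],
  [[0.3, 0, 0], 0, 1],
])

```text
clock: 14.18
tool_pos: [0.6323, -0.1125, 0.2025]
orientation: [-180.0, -0.0, -88.7]
force: [0.9, -0.1, -2.1]
opening: 0.0096
gripper_force: 30.0
```

apply_moves([
  [[0.15, 0, 0], 0, 1],
  [[0.3, 0, 0], 0, 1],
  [[0.3, 0, 0], 0, 1],
])

```text
clock: 14.43
tool_pos: [0.6353, -0.1126, 0.2025]
orientation: [-180.0, -0.0, -88.7]
force: [0.3, -0.1, -2.4]
opening: 0.01
gripper_force: 30.0
```

apply_moves([
  [[0.1, 0, 0], 0, 1],
  [[0.2, 0, 0], 0, 1],
  [[0.2, 0, 0], 0, 1],
])

```text
clock: 14.68
tool_pos: [0.6362, -0.1126, 0.2023]
orientation: [179.9, 0.0, -88.7]
force: [-3.4, 0.1, -0.1]
opening: 0.0097
gripper_force: 30.0
```

apply_moves([
  [[0.1, 0, 0], 0, 1],
  [[0.2, 0, 0], 0, 1],
  [[0.2, 0, 0], 0, 1],
])

```text
clock: 14.93
tool_pos: [0.6368, -0.1128, 0.202]
orientation: [179.7, -0.0, -88.7]
force: [-8.1, 0.5, 2.1]
opening: 0.0097
gripper_force: 30.0
```

apply_moves([
  [[-0.8, 0, 0], 0, 1],
  [[-0.8, 0, 0], 0, 1],
  [[-0.8, 0, -1], 0, 1],
  [[-0.8, 0, -2], 0, 1],
  [[-0.8, 0, -2.8], 0, 1],
  [[-0.8, 0, -3.2], 0, 1],
  [[-0.8, 0, -3.2], 0, 1],
])

```text
clock: 15.52
tool_pos: [0.6303, -0.1125, 0.1685]
orientation: [179.8, -0.0, -88.7]
force: [-0.5, -0.4, -1.6]
opening: 0.0096
gripper_force: 30.0
```

apply_moves([
  [[0, 0, -0.15], 0, 1],
  [[0, 0, -0.3], 0, 1],
  [[0, 0, -0.4], 0, 1],
  [[0, 0, -0.4], 0, 1],
])

```text
clock: 15.85
tool_pos: [0.6314, -0.1126, 0.1671]
orientation: [-179.9, -0.0, -88.7]
force: [-1.2, 0.1, 0.6]
opening: 0.0099
gripper_force: 30.0
```

apply_moves([
  [[0, 0, 0], 0, 0],
  [[0, 0, 0], 0, 0],
  [[0, 0, 0], 0, 0],
  [[0, 0, 0], 0, 0],
  [[0, 0, 0], 0, 0],
  [[0, 0, 0], 0, 0],
  [[0, 0, 2], 0, 0],
  [[0, 0, 6], 0, 0],
  [[0, 0, 10], 0, 0],
  [[0, 0, 13], 0, 0],
  [[-23.3, -12.8, 13], -0.32, 0],
  [[-23.3, -12.8, 13], -0.32, 0],
  [[-23.3, -12.8, 13], -0.32, 0],
  [[-23.3, -12.8, 13], -0.32, 0],
  [[-23.3, -12.8, 13], -0.32, 0],
  [[-23.3, -12.8, 13], -0.32, 0],
  [[-23.3, -12.8, 13], -0.32, 0],
  [[-23.3, -12.8, 13], -0.32, 0],
  [[-23.3, -12.8, 13], -0.32, 0],
])

```text
clock: 17.43
tool_pos: [0.3974, -0.241, 0.2973]
orientation: [-179.9, 0.0, -107.1]
force: [0.7, -0.1, -0.2]
opening: 0.0877
gripper_force: 0.0
```

```bash
cat > look.py <<'E'
from h import *
T=snap('top');S=snap('side')
o=ctrl.get_obs();print(o['tool_pos'],o['opening'])
for n,s in(('top',T),('side',S)):
    for t,z in(('tray',0),('tray_1_hook',.085)):
        print(n,t,[(np.round(x['at'],1).tolist(),round(x['score'],2),np.round(onz(s,x['at'],z),3).tolist()) for x in ctrl.spot_point(s,t)[:5]])
c=np.zeros((600,800,3),'uint8')
c[:,:400]=cv2.resize(S['img'][170:305,200:290,::-1],(400,600),interpolation=2)
c[:300,400:]=cv2.resize(T['img'][135:240,210:350,::-1],(400,300),interpolation=2)
c[300:,400:]=cv2.resize(S['img'][165:255,250:370,::-1],(400,300),interpolation=2)
import sys;cv2.imwrite('pics/'+sys.argv[1],c)
E
python3 look.py f.png
```

```text
[ 0.39858383 -0.24046512  0.29673117] 0.08757299934106648
top tray [([254.5, 170.3], 0.55, [0.597, -0.121, 0.0]), ([334.0, 192.5], 0.47, [0.501, -0.456, 0.0])]
top tray_1_hook [([332.8, 185.2], 0.49, [0.527, -0.433, 0.085]), ([253.5, 153.6], 0.47, [0.656, -0.116, 0.085])]
side tray [([242.6, 296.5], 0.84, [0.49, -0.443, 0.0]), ([281.0, 224.8], 0.77, [0.597, -0.013, 0.0]), ([207.5, 254.5], 0.75, [0.368, -0.229, 0.0])]
side tray_1_hook [([257.8, 263.7], 0.74, [0.53, -0.426, 0.085]), ([300.7, 293.9], 0.27, [0.627, -0.553, 0.085])]
```

View pics/f.png

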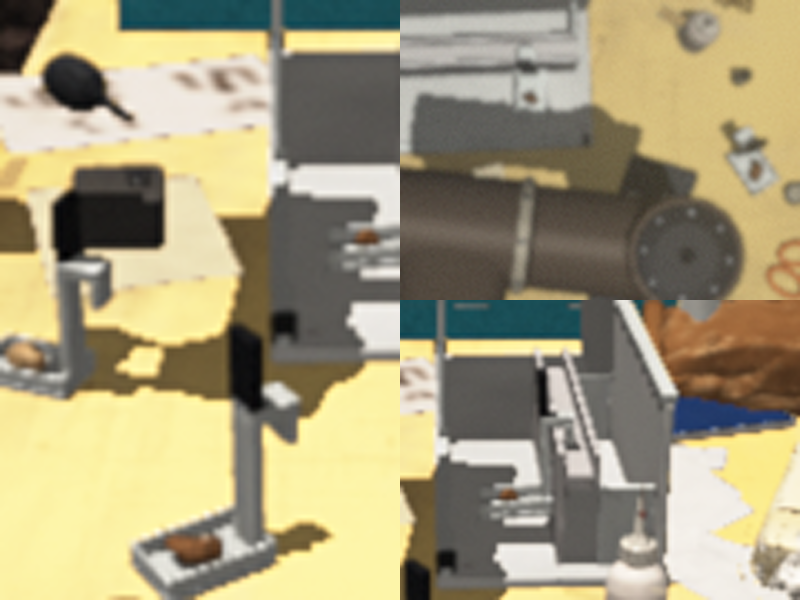

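apply_moves([
  [[0, 0, -4], 0, 0],
  [[0, 0, -8], 0, 0],
  [[0, 0, -12], 0, 0],
  [[0, 0, -15], 0, 0],
  [[0, 0, -16.9], 0, 0],
  [[0, 0, -16.9], 0, 0],
  [[0, 0, -16.9], 0, 1],
  [[0, 0, -16.9], 0, 1],
  [[0, 0, -16.9], 0, 1],
  [[0, 0, -16.9], 0, 1],
  [[0, 0, -16.9], 0, 1],
  [[0, 0, -16.9], 0, 1],
  [[0, 0, -16.9], 0, 1],
  [[0, 0, -16.9], 0, 1],
  [[0, 0, -16.9], 0, 1],
  [[0, 0, -16.9], 0, 1],
  [[0, 0, -16.9], 0, 1],
  [[0, 0, -16.9], 0, 1],
  [[0, 0, -16.9], 0, 1],
  [[0, 0, -16.9], 0, 1],
])

```text
clock: 19.4
tool_pos: [0.398, -0.2405, 0.1274]
orientation: [180.0, 0.0, -107.0]
force: [-0.5, 0.1, -0.6]
opening: 0.0101
gripper_force: 30.0
```

apply_moves([
  [[0, 0, 2], 0, 1],
  [[0, 0, 5], 0, 1],
  [[0, 0, 9], 0, 1],
  [[0, 0, 12], 0, 1],
  [[2, 4, 12], 0.1, 1],
  [[4, 8, 12], 0.2, 1],
  [[6, 12, 12], 0.32, 1],
  [[8, 15.5, 12], 0.32, 1],
  [[10, 18, 12], 0.32, 1],
  [[13, 20.3, 12], 0.32, 1],
  [[16, 20.3, 11], 0.32, 1],
  [[18.7, 20.3, 9], 0.32, 1],
  [[18.7, 20.3, 7.5], 0.32, 1],
  [[20.5, 20.3, 7.5], 0.32, 1],
  [[22, 20.3, 7.5], 0.32, 1],
  [[22.5, 20.3, 7.5], 0.32, 1],
  [[22.5, 20.3, 7.5], 0.32, 1],
])

```text
clock: 20.82
tool_pos: [0.6235, -0.0375, 0.2014]
orientation: [179.9, -0.0, -88.7]
force: [-0.9, 0.8, -2.4]
opening: 0.0097
gripper_force: 30.0
```

apply_moves([
  [[0.4, 0, 0], 0, 1],
  [[0.6, 0, 0], 0, 1],
  [[0.6, 0, 0], 0, 1],
  [[0.6, 0, -1], 0, 1],
  [[0.6, 0, -2], 0, 1],
  [[0.6, 0, -2.8], 0, 1],
  [[0.6, 0, -3.2], 0, 1],
  [[0.6, 0, -3.4], 0, 1],
  [[0.6, 0, -3.6], 0, 1],
  [[0.6, 0, -3.6], 0, 1],
])

```text
clock: 21.65
tool_pos: [0.6291, -0.0377, 0.1672]
orientation: [-180.0, -0.0, -88.7]
force: [-0.6, 0.7, 1.2]
opening: 0.0096
gripper_force: 30.0
```

apply_moves([
  [[0, 0, 0], 0, 0],
  [[0, 0, 0], 0, 0],
  [[0, 0, 0], 0, 0],
  [[0, 0, 0], 0, 0],
  [[0, 0, 0], 0, 0],
  [[0, 0, 0], 0, 0],
  [[0, 0, 2], 0, 0],
  [[0, 0, 6], 0, 0],
  [[0, 0, 10], 0, 0],
  [[0, 0, 13], 0, 0],
  [[-10.6, -39, 13], 0.562, 0],
  [[-10.6, -39, 13], 0.562, 0],
  [[-10.6, -39, 13], 0.562, 0],
  [[-10.6, -39, 13], 0.562, 0],
  [[-10.6, -39, 13], 0.562, 0],
  [[-10.6, -39, 13], 0.562, 0],
  [[-10.6, -39, 13], 0.562, 0],
  [[-10.6, -39, 13], 0.562, 0],
  [[-10.6, -39, 13], 0.562, 0],
  [[-10.6, -39, 13], 0.562, 0],
])

```text
clock: 23.32
tool_pos: [0.5219, -0.43, 0.2966]
orientation: [180.0, -0.0, -56.5]
force: [1.9, 0.4, -0.1]
opening: 0.0874
gripper_force: 0.0
```

```bash
python3 look.py g.png
```

```text
[ 0.52088777 -0.43203062  0.29562641] 0.08745698980708083
top tray [([253.7, 169.8], 0.69, [0.6, -0.117, 0.0]), ([236.2, 158.7], 0.68, [0.647, -0.043, 0.0]), ([240.3, 168.3], 0.66, [0.606, -0.061, 0.0]), ([331.4, 191.4], 0.5, [0.506, -0.445, 0.0])]
top tray_1_hook [([331.6, 185.3], 0.62, [0.526, -0.429, 0.085])]
side tray [([245.0, 293.3], 0.9, [0.496, -0.429, 0.0]), ([281.8, 226.4], 0.85, [0.599, -0.027, 0.0]), ([283.6, 219.9], 0.76, [0.607, 0.029, 0.0])]
side tray_1_hook [([256.0, 264.6], 0.98, [0.525, -0.431, 0.085])]
```

View pics/g.png

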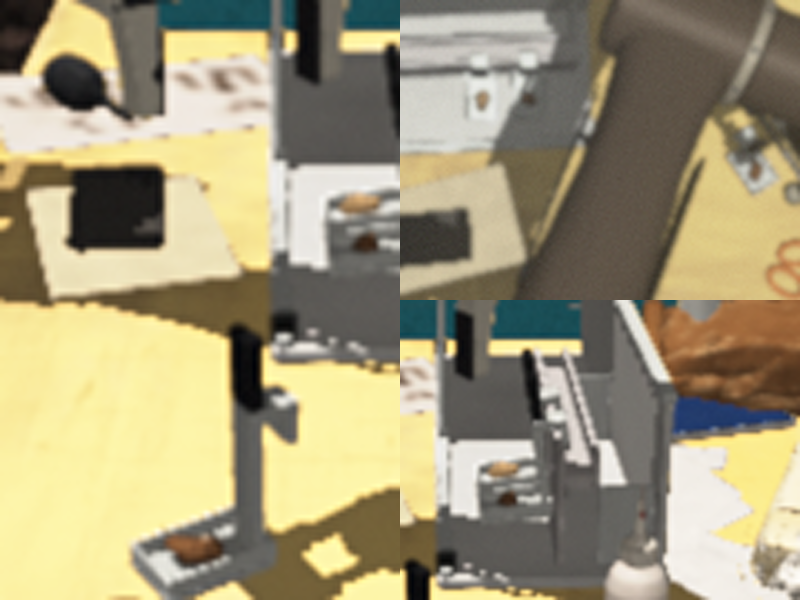

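apply_moves([
  [[0, 0, -4], 0, 0],
  [[0, 0, -8], 0, 0],
  [[0, 0, -12], 0, 0],
  [[0, 0, -15], 0, 0],
  [[0, 0, -16.8], 0, 0],
  [[0, 0, -16.8], 0, 0],
  [[0, 0, -16.8], 0, 1],
  [[0, 0, -16.8], 0, 1],
  [[0, 0, -16.8], 0, 1],
  [[0, 0, -16.8], 0, 1],
  [[0, 0, -16.8], 0, 1],
  [[0, 0, -16.8], 0, 1],
  [[0, 0, -16.8], 0, 1],
  [[0, 0, -16.8], 0, 1],
  [[0, 0, -16.8], 0, 1],
  [[0, 0, -16.8], 0, 1],
  [[0, 0, -16.8], 0, 1],
  [[0, 0, -16.8], 0, 1],
  [[0, 0, -16.8], 0, 1],
  [[0, 0, -16.8], 0, 1],
])

```text
clock: 25.28
tool_pos: [0.5229, -0.4276, 0.1285]
orientation: [180.0, 0.0, -56.5]
force: [0.3, -0.1, -1.2]
opening: 0.01
gripper_force: 30.0
```

apply_moves([
  [[0, 0, 2], 0, 1],
  [[0, 0, 5], 0, 1],
  [[0, 0, 9], 0, 1],
  [[0, 0, 12], 0, 1],
  [[0, 4, 12], -0.1, 1],
  [[0, 8, 12], -0.2, 1],
  [[0, 12, 12], -0.3, 1],
  [[0, 16, 12], -0.4, 1],
  [[0, 20, 12], -0.5, 1],
  [[0, 24, 12], -0.562, 1],
  [[0, 28, 12], -0.562, 1],
  [[1, 32, 12], -0.562, 1],
  [[2, 36, 12], -0.562, 1],
  [[3, 40, 12], -0.562, 1],
  [[4.5, 43.5, 11], -0.562, 1],
  [[6, 46.4, 9], -0.562, 1],
  [[8, 46.4, 7.5], -0.562, 1],
  [[9.5, 46.4, 7.5], -0.562, 1],
  [[9.9, 46.4, 7.5], -0.562, 1],
  [[9.9, 46.4, 7.5], -0.562, 1],
])

```text
clock: 26.95
tool_pos: [0.6225, 0.0366, 0.2027]
orientation: [179.9, -0.0, -88.7]
force: [-0.7, 0.0, -0.9]
opening: 0.0098
gripper_force: 30.0
```

apply_moves([
  [[0.4, 0, 0], 0, 1],
  [[0.5, 0, 0], 0, 1],
  [[0.5, 0, 0], 0, 1],
  [[0.5, 0, -1], 0, 1],
  [[0.5, 0, -2], 0, 1],
  [[0.5, 0, -2.8], 0, 1],
  [[0.5, 0, -3.2], 0, 1],
  [[0.5, 0, -3.4], 0, 1],
  [[0.5, 0, -3.6], 0, 1],
  [[0.5, 0, -3.6], 0, 1],
])

```text
clock: 27.78
tool_pos: [0.6269, 0.0362, 0.1685]
orientation: [-180.0, -0.0, -88.7]
force: [-2.9, -1.2, 4.1]
opening: 0.0096
gripper_force: 30.0
```

apply_moves([
  [[0, 0, 0], 0, 0],
  [[0, 0, 0], 0, 0],
  [[0, 0, 0], 0, 0],
  [[0, 0, 0], 0, 0],
  [[0, 0, 0], 0, 0],
  [[0, 0, 0], 0, 0],
  [[0, 0, 2], 0, 0],
  [[0, 0, 6], 0, 0],
  [[0, 0, 10], 0, 0],
  [[0, 0, 14], 0, 0],
  [[0, 0, 17], 0, 0],
  [[-3.2, 23.6, 17], 1.571, 0],
  [[-3.2, 23.6, 17], 1.571, 0],
  [[-3.2, 23.6, 17], 1.571, 0],
  [[-3.2, 23.6, 17], 1.571, 0],
  [[-3.2, 23.6, 17], 1.571, 0],
  [[-3.2, 23.6, 17], 1.571, 0],
  [[-3.2, 23.6, 17], 1.571, 0],
  [[-3.2, 23.6, 17], 1.571, 0],
  [[-3.2, 23.6, 17], 1.571, 0],
])

```text
clock: 29.45
tool_pos: [0.5947, 0.2736, 0.3372]
orientation: [180.0, 0.0, -23.8]
force: [-0.0, -0.6, 0.7]
opening: 0.0877
gripper_force: 0.0
```

apply_moves([
  [[0, 0, 0], 0.6, 0],
  [[0, 0, 0], 0.6, 0],
  [[0, 0, 0], 0.6, 0],
  [[0, 0, 0], 0.6, 0],
  [[0, 0, 0], 0.6, 0],
])

```text
clock: 29.87
tool_pos: [0.595, 0.2725, 0.3374]
orientation: [180.0, 0.0, 10.5]
force: [0.4, -0.5, -0.6]
opening: 0.0878
gripper_force: 0.0
```

```bash
python3 look.py i.png; python3 -c "
from plant import ctrl;print(ctrl.get_obs()['orientation'])"
```

```text
[0.59501111 0.27249702 0.33746494] 0.0875753685223468
top tray [([220.6, 168.8], 0.71, [0.605, 0.023, 0.0]), ([240.7, 169.7], 0.52, [0.6, -0.062, 0.0]), ([254.0, 168.4], 0.49, [0.605, -0.119, 0.0])]
top tray_1_hook [([216.5, 157.2], 0.79, [0.642, 0.033, 0.085]), ([214.0, 218.3], 0.74, [0.398, 0.043, 0.085])]
side tray [([281.5, 227.2], 0.75, [0.598, -0.033, 0.0]), ([284.3, 220.1], 0.52, [0.61, 0.027, 0.0])]
side tray_1_hook [([289.3, 189.6], 0.62, [0.631, 0.118, 0.085])]
[1.79997960e+02 3.32232250e-03 9.99086672e+00]
```

View pics/i.png

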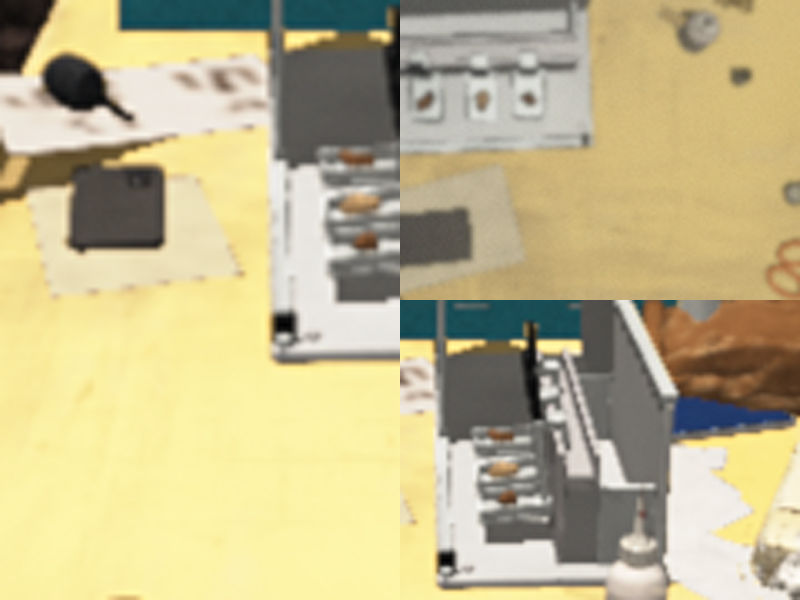

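apply_moves([
  [[0, 0, -3], -0.1, 0],
  [[0, 0, -3], -0.155, 0],
  [[0, 0, -6], -0.155, 0],
  [[0, 0, -9], -0.155, 0],
  [[0, 0, -10.9], -0.155, 0],
  [[0, 0, -10.9], -0.155, 0],
  [[0, 0, -10.9], -0.155, 1],
  [[0, 0, -10.9], -0.155, 1],
  [[0, 0, -10.9], -0.155, 1],
  [[0, 0, -10.9], -0.155, 1],
  [[0, 0, -10.9], -0.155, 1],
  [[0, 0, -10.9], -0.155, 1],
  [[0, 0, -10.9], -0.155, 1],
  [[0, 0, -10.9], -0.155, 1],
  [[0, 0, -10.9], -0.155, 1],
  [[0, 0, -10.9], -0.155, 1],
  [[0, 0, -10.9], -0.155, 1],
  [[0, 0, -10.9], -0.155, 1],
  [[0, 0, -10.9], -0.155, 1],
  [[0, 0, -10.9], -0.155, 1],
])

```text
clock: 31.83
tool_pos: [0.5949, 0.2712, 0.2285]
orientation: [179.9, 0.0, 1.3]
force: [0.7, -6.1, 1.1]
opening: 0.0109
gripper_force: 30.0
```

apply_moves([
  [[0, -1, 0], 0, 1],
  [[0.1, -2.5, 0], 0, 1],
  [[0.1, -4, 0], 0, 1],
  [[0.2, -5.5, 0], 0, 1],
  [[0.2, -7, 0], 0, 1],
  [[0.2, -8.5, 0], 0, 1],
  [[0.2, -10, 0], 0, 1],
  [[0.3, -11.5, 0], 0, 1],
  [[0.3, -13, 0], 0, 1],
  [[0.3, -14.5, 0], 0, 1],
  [[0.4, -16, 0], 0, 1],
  [[0.4, -17.5, 0], 0, 1],
  [[0.4, -19, 0], 0, 1],
  [[0.5, -20.5, 0], 0, 1],
  [[0.5, -22, 0], 0, 1],
  [[0.5, -23.5, 0], 0, 1],
  [[0.6, -25, 0], 0, 1],
  [[0.6, -26.5, 0], 0, 1],
  [[0.6, -28, 0], 0, 1],
  [[0.7, -28.5, 0], 0, 1],
])

```text
clock: 33.5
tool_pos: [0.6039, -0.0146, 0.2286]
orientation: [-180.0, -0.2, 1.2]
force: [8.0, 3.1, -5.8]
opening: 0.011
gripper_force: 30.0
```

apply_moves([
  [[0, -0.5, 0], 0, 1],
  [[0, -1, 0], 0, 1],
  [[0, -1.4, 0], 0, 1],
  [[0, -1.7, 0], 0, 1],
  [[0, -2, 0], 0, 1],
  [[0, -2, 0], 0, 1],
])

```text
clock: 34.0
tool_pos: [0.6045, -0.0336, 0.2286]
orientation: [-180.0, -0.3, 1.2]
force: [12.9, -0.1, -9.6]
opening: 0.0109
gripper_force: 30.0
```

apply_moves([
  [[0, -0.3, 0], 0, 1],
  [[0, -0.6, 0], 0, 1],
  [[0, -0.6, 0], 0, 1],
])

```text
clock: 34.25
tool_pos: [0.6046, -0.0341, 0.2285]
orientation: [-179.5, -0.4, 1.3]
force: [7.4, 25.2, -4.2]
opening: 0.0109
gripper_force: 30.0
```

Stop reached (305 mm travelled). Release and retreat up.

apply_moves([
  [[0, 0.4, 0], 0, 1],
  [[0, 0.4, 0], 0, 0],
  [[0, 0.4, 0], 0, 0],
  [[0, 0.4, 0], 0, 0],
  [[0, 0.4, 0], 0, 0],
  [[0, 0.4, 0], 0, 0],
  [[0, 0.4, 0], 0, 0],
  [[0, 0.4, 3], 0, 0],
  [[0, 0.4, 7], 0, 0],
  [[0, 0.4, 11], 0, 0],
  [[0, 0.4, 15], 0, 0],
  [[-10, 10, 15], 0, 0],
  [[-10, 20, 15], 0, 0],
  [[-10, 30, 15], 0, 0],
  [[-10, 30, 15], 0, 0],
  [[-10, 30, 15], 0, 0],
  [[-10, 30, 15], 0, 0],
  [[-10, 30, 15], 0, 0],
  [[-10, 30, 15], 0, 0],
  [[-10, 30, 15], 0, 0],
])

```text
clock: 35.92
tool_pos: [0.5007, 0.2655, 0.378]
orientation: [-180.0, 0.0, 1.5]
force: [-0.5, -1.0, -0.1]
opening: 0.0875
gripper_force: 0.0
```

```bash
python3 look.py j.png
```

```text
[0.50152258 0.26232532 0.37829447] 0.08742727689081306
top tray []
top tray_1_hook [([330.9, 165.5], 0.26, [0.606, -0.427, 0.085])]
side tray [([285.1, 217.9], 0.75, [0.613, 0.047, 0.0]), ([281.5, 228.7], 0.56, [0.598, -0.045, 0.0]), ([279.1, 209.1], 0.44, [0.593, 0.131, 0.0])]
side tray_1_hook []
```

View pics/j.png

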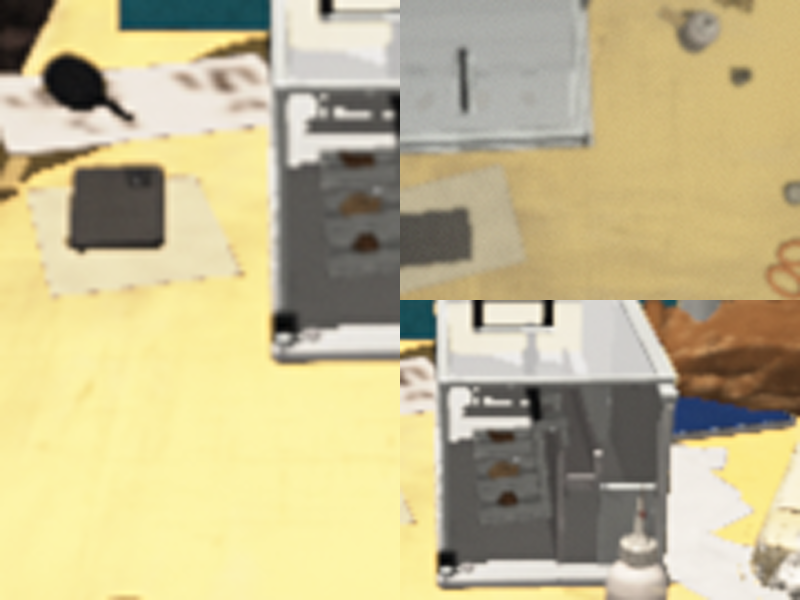

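The guard is shut with all three trays still hanging behind it (rows 435–505 in the side crop), and the bystanders are where they were. Handing in.

```bash
python3 -c "
from plant import ctrl;print(ctrl.close_job())"
```

```text
the job is handed in; nothing more can be done
None
```

The job is handed in with no verdict returned: the guard was opened to its stop, all three trays I found on the table were hung on the rail, and the guard was shut again to its stop, with no contact on the phone, bottle, vial or blower.

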